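# Pack the finished turned and milled parts into their foam nests

### The job

The four deburred aluminium parts are ready to be packed. Stand each one upright in the foam pad whose pocket matches its foot: the stepped spindle in the large round pocket, the small bush in the small round one, the square block in the square one and the long jaw in the oblong one, all sitting flat on the pocket floor and let go. Leave the bottle and the brush where they are.

Things in the scene. Friction and masses are not known exactly. Their poses are not given: they have to be found in the camera images.
- spindle: Stepped turned aluminium spindle, 115 mm tall: round foot 50 mm diameter up to 35 mm, middle 36 mm diameter up to 70 mm, thin neck 24 mm diameter up to 115 mm; about 0.34 kg. Loose, stands upright on the bench at the start, at any yaw. Origin: centre of its underside; z up.
- bush: Small plain round aluminium bush (short tube), 32 mm outer diameter, 16 mm bore, 50 mm tall; about 85 g. Loose, stands upright on the bench at the start, at any yaw. Origin: centre of its underside; z up.
- block: Square aluminium block with one dark drilled hole in its top, 40 x 40 mm, 50 mm tall; about 0.2 kg. Loose, stands upright on the bench at the start, at any yaw. Origin: centre of its underside; z up. x and y are square to its sides.
- jaw: Long narrow aluminium vice jaw with two dark drilled holes in its top, 80 mm along its x, 26 mm along its y, 50 mm tall; about 0.28 kg. Loose, stands upright on the bench at the start, at any yaw. Origin: centre of its underside; z up.
- nest_large_round: Fixed pale pink foam pad lying on the bench, 100 x 100 mm, 27 mm thick, with one central pocket 12 mm deep with a grey floor: a round hole 66 mm in diameter, 8 mm clear all round the foot of the spindle. Origin: centre of the pad's underside; z up, x and y along its sides; the pocket floor is 15 mm and the foam's top 27 mm above the origin.
- nest_small_round: Fixed pale pink foam pad lying on the bench, 100 x 100 mm, 27 mm thick, with one central pocket 12 mm deep with a grey floor: a round hole 48 mm in diameter, 8 mm clear all round the bush. Origin: centre of the pad's underside; z up, x and y along its sides; the pocket floor is 15 mm and the foam's top 27 mm above the origin.
- nest_square: Fixed pale pink foam pad lying on the bench, 100 x 100 mm, 27 mm thick, with one central pocket 12 mm deep with a grey floor: a square hole 54 x 54 mm, 7 mm clear all round the square block. Origin: centre of the pad's underside; z up, x and y along the sides of pad and hole; the pocket floor is 15 mm and the foam's top 27 mm above the origin.
- nest_long: Fixed pale pink foam pad lying on the bench, 116 mm along its x, 80 mm along its y, 27 mm thick, with one central pocket 12 mm deep with a grey floor: an oblong hole 96 mm along x, 42 mm along y, 8 mm clear all round the jaw. Origin: centre of the pad's underside; z up, x along the length of pad and hole; the pocket floor is 15 mm and the foam's top 27 mm above the origin.
- bottle: Bystander: white plastic bottle with a black cap, 60 mm diameter, 150 mm tall, standing loose on the bench to the robot's right, in front of a fixed blue crate 160 mm high that stands farther right (nothing there is needed). Origin: centre of its underside.
- brush: Bystander: flat hand brush with a wooden handle and grey head, about 200 mm long, lying loose along its x on the bench to the robot's left. Origin: its underside near mid-length.

How it is judged (in metres and radians):
At the end, for the whole second after the job is handed in: Each of the four parts stands upright (within 0.1 rad) in its matching pocket, its underside on the pocket floor (within 3 mm in height) and its centre within 12 mm of the pocket's centre, released and at rest (horizontal distance between spindle and nest_large_round below 0.012 m and z of spindle in the frame of nest_large_round between 0.012 and 0.018 m and angle between each of spindle, bush, block, jaw's own z axis and vertical below 0.1 rad and linear speed of each of spindle, bush, block, jaw below 0.02 m/s and contact force between each of spindle, bush, block, jaw and the fingers below 0.1 N and horizontal distance between bush and nest_small_round below 0.012 m and z of bush in the frame of nest_small_round between 0.012 and 0.018 m and horizontal distance between block and nest_square below 0.012 m and z of block in the frame of nest_square between 0.012 and 0.018 m and horizontal distance between jaw and nest_long below 0.012 m and z of jaw in the frame of nest_long between 0.012 and 0.018 m); the robot touches nothing.
It fails at once if the bottle is moved by more than 25 mm (distance of bottle from where it was at the start of the episode above 0.025 m).
It fails at once if the brush is moved by more than 25 mm (distance of brush from where it was at the start of the episode above 0.025 m).
It also fails if it takes over 106 s, if anything falls off the work surface, if the arm or the gripper's body presses on something with over 40 N, if the wrist force passes 120 N, or if a joint passes its speed limit or range.

### The arm

A 6-joint arm with a two-finger parallel gripper is mounted at the origin on the work surface. World frame = base frame: x ahead of the robot, y to its left, z up, the work surface at z = 0. Lengths are in m, angles in degrees, forces in N, time in s.
With the tool pointing down it reaches from about 0.3 to 0.75 m from the base axis. Payload 8.5 kg.
Tool frame: the origin (TCP) lies on the centre line of the jaws, within the pads' length; the fingertips stand 11 mm ahead of it and the grasp point (between the pads) lies 8 mm behind it; z points along the fingers, y is the line along which they close (so a half turn about z gives the same grasp; the last joint's range is limited). The gripper opens to 85 mm and grips with 20 to 120 N. Pads are 22 mm wide; open, the fingers measure 114 mm over their backs; the gripper's body (76 mm by 85 mm) begins 54 mm behind the grasp point. The pads swing forward as they close: fully open they stand 13 mm farther back than shut.
Start: joints at [-79.372, 21.807, 74.336, -0, 83.858, -12.336], TCP at [0.215, -0.506, 0.242] pointing down, gripper open.
Joint ranges: [-178.18, 178.18], [-50.72, 133.34], [12.68, 142.11], [-81.47, 261.47], [9.98, 163.14], [-165.26, 165.26]. Speed limits (degrees/s): [136.94, 136.94, 180, 180, 180, 180].

### API

Orientations are given as a 3x3 rotation matrix whose columns are the frame's x, y, z axes.
In Python, from rig import env gives the robot as it stands.
- The arm moves only by the tool shift_gripper, called after "Emit:" by a JSON object that holds its "api" and its "payload", one argument or row to a line. Schema: {"type":"object","properties":{"ticks":{"type":"string"},"grip_n":{"type":"number"},"only":{"type":"string"},"quiet":{"type":"boolean"},"lines":{"type":"string"}},"required":["ticks"],"additionalProperties":false}. ticks is a string of 1 to 10 rows, parted by semicolons, with the numbers parted by commas; each row has 5 numbers: dx, dy, dz in m, then a turn about the tool's z in degrees, then the finger opening in m; each row shifts and turns the commanded pose from where the row before left it, along the tool's axes as they then stand; what a row does not reach is not made up. A row lasts 1/10 s, in which the tool goes at most 0.05 m and 8.59 degrees, less where a joint would pass 70% of its speed; a pose out of reach is approached as far as the arm can. The fingers move at their own pace and stop on an object; grip_n is the grip in N (left out, the last holds). Time passes only in rows, so rows that do not move let the fingers close. The tool returns the time, the measured TCP pose, the force, the opening and the grip force at its end. only (a regular expression) keeps the lines of the reply that match it, lines (a string "A,B") keeps lines A to B, and quiet returns only ok. Input that does not fit is refused with a message, and nothing moves.
- env.observe(): the state, without advancing time (a new reading comes with each control period).
- env.get_image(name): name is "scene" or "top" or "wrist"; returns a dict with "pixels" (400x640x3 uint8, red, green, blue), "K" (3x3 intrinsics, pixels), "distortion" ([k1, k2, p1, p2, k3] as OpenCV has them; the pictures are not rectified), "extrinsics" (4x4, takes a point from world to camera coordinates). Camera axes: x right, y down, z forward; pixel columns grow to the right and rows downward; lengths in m; the calibration is good to about 2 mm. A picture is of the moment at which its call begins. There is no depth.
- env.close_job(): hands the job in; it is judged then, once.
The state is a dict: "time_s": time; "q": joint angles; "qvel": joint speeds; "joint_efforts": joint torques, N m; "position": TCP position; "tool_rot": TCP orientation; "ft_force": force on the tool from outside, world axes, zero at the start; "wrist_torque": the same for the moment, N m; "grip_width": finger opening in m; "gripper_force": force on a finger pad.
Only numpy, scipy, OpenCV 4.12 (cv2) and the standard library are available. Lean on these libraries where they do the work, as an engineer would, in place of code of your own. Each camera call takes 0.05 s, during which the arm holds its last target. There are 200 camera calls.

## Working session

There is one attempt and no reset: what is moved stays moved. The work goes in short steps, Python scripts to look and compute and a tool call to move; the robot and the scene stay as the last step left them, time stands still between calls to the robot, and variables do not carry over. Pictures are saved under pics/ and viewed, at most 14 in all, crops included, and the job is handed in when it is done.

```bash
ls; mkdir -p pics
```

Run:
```python
from rig import env
import cv2
for n in ["top","scene"]:
    d=env.get_image(n); cv2.imwrite(f"pics/{n}0.png",d["pixels"][:,:,::-1]); print(n,d["K"],d["distortion"],d["extrinsics"])
o=env.observe();print(o["position"],o["tool_rot"],o["time_s"])
```

```text
pics
rig.py
top [[424.69677529   0.         318.09405016]
 [  0.         424.69677529 205.3298507 ]
 [  0.           0.           1.        ]] [-0.10432794  0.          0.          0.          0.        ] [[ 9.80657841e-04 -9.99988371e-01  4.72191203e-03 -9.41451828e-03]
 [-9.81903961e-01 -1.85712397e-03 -1.89370440e-01  5.37254232e-01]
 [ 1.89377007e-01 -4.45075651e-03 -9.81894363e-01  1.03830572e+00]
 [ 0.00000000e+00  0.00000000e+00  0.00000000e+00  1.00000000e+00]]
scene [[438.39307615   0.         323.86300971]
 [  0.         438.39307615 196.68631058]
 [  0.           0.           1.        ]] [0.02032029 0.         0.         0.         0.        ] [[ 0.83262361  0.55364389  0.01470971 -0.44841011]
 [ 0.45478928 -0.66831638 -0.58865944 -0.2176923 ]
 [-0.31607696  0.49682156 -0.8082473   1.28386166]
 [ 0.          0.          0.          1.        ]]
[ 0.21453982 -0.50616769  0.24177712] [[ 9.20735107e-01  3.90188163e-01 -2.44485703e-04]
 [ 3.90188140e-01 -9.20734244e-01  1.29141707e-03]
 [ 2.78789298e-04 -1.28444846e-03 -9.99999136e-01]] 0.1
```
View pics/top0.png

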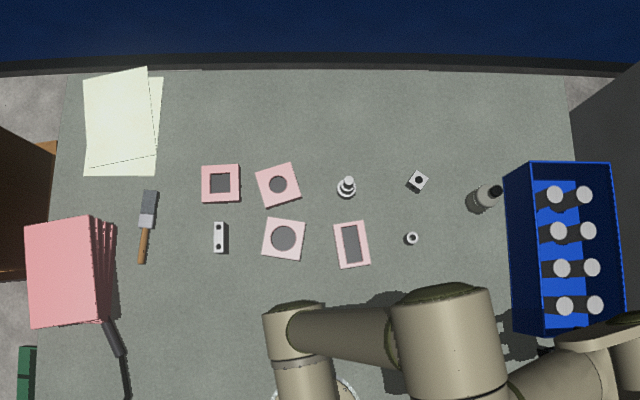

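View pics/scene0.png

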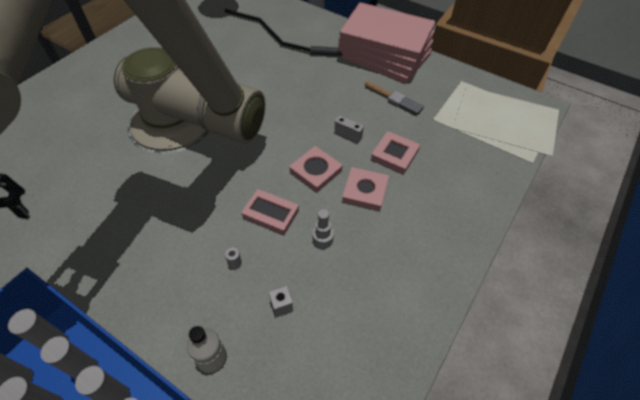

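Top view: square nest (220,183), small-round nest (278,185), spindle (347,187), block (418,180), bush (411,238), oblong nest (352,244), large-round nest (284,239), jaw (220,237). The scene view shows the same layout.

Run:
```python
import cv2
from rig import env
a=cv2.imread("pics/top0.png")[155:280,195:435]; cv2.imwrite("pics/crop0.png",cv2.resize(a,None,fx=3.33,fy=3.33,interpolation=cv2.INTER_CUBIC))
d=env.get_image("wrist"); cv2.imwrite("pics/wrist0.png",d["pixels"][:,:,::-1]);print(d["K"],d["distortion"],d["extrinsics"])
```

```text
[[340.17329682   0.         316.31053778]
 [  0.         340.17329682 199.94361994]
 [  0.           0.           1.        ]] [-0.00960023  0.          0.          0.          0.        ] [[ 0.39121083 -0.92030016 -0.00130552 -0.54848932]
 [-0.88040761 -0.37466528  0.29070322 -0.03873115]
 [-0.26802335 -0.11257686 -0.95681238  0.37995982]
 [ 0.          0.          0.          1.        ]]
```

View pics/crop0.png

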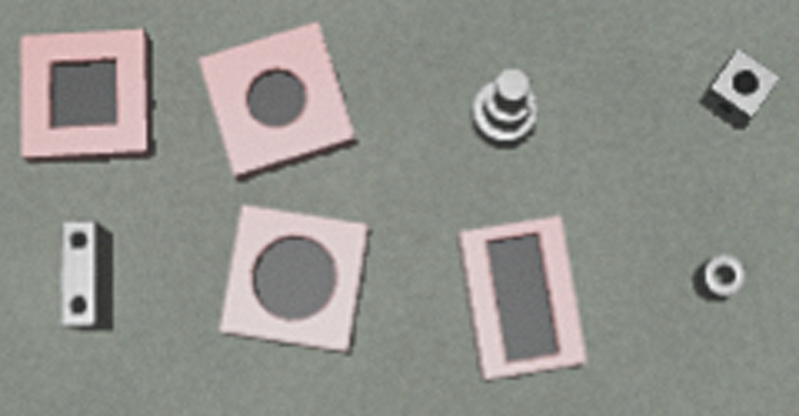

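View pics/wrist0.png

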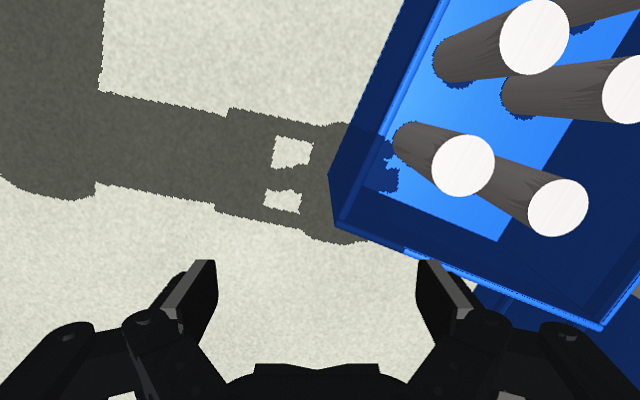

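The crop separates bright tops from dark side faces. The wrist view shows only the crate and the shadow. Now the measurement by masks and rays.

Create h.py:
```python
import numpy as np, cv2
from rig import env
def ray(d,uv,z):
    uv=np.array(uv,float).reshape(-1,1,2); E=np.array(d["extrinsics"]);R=E[:3,:3];c=-R.T@E[:3,3]
    n=cv2.undistortPoints(uv,np.array(d["K"]),np.array(d["distortion"])).reshape(-1,2)
    w=np.c_[n,np.ones(len(n))]@R
    return c+w*((z-c[2])/w[:,2])[:,None]
def blobs(m,amin=40):
    return [c for c in cv2.findContours(m.astype(np.uint8),cv2.RETR_EXTERNAL,cv2.CHAIN_APPROX_NONE)[0] if cv2.contourArea(c)>amin]
def rect(d,c,z):
    # min-area rectangle in world plane, mm
    p=ray(d,c.reshape(-1,2),z)[:,:2]*1000
    (x,y),(a,b),t=cv2.minAreaRect(p.astype(np.float32))
    if b>a: a,b,t=b,a,t+90   # t: direction of long side, world deg
    return [round(float(v),1) for v in (x,y,a,b,t)]
def tool():
    o=env.observe();R=np.array(o["tool_rot"]);return np.array(o["position"]),R,o
def delta(xyz,yaw=None):
    """tool-axes shift to xyz; yaw=world direction (deg) of closing line; returns turn too"""
    p,R,o=tool();d=R.T@(np.array(xyz)-p);t=0
    if yaw is not None:
        t=np.degrees(np.arctan2(*(R.T@[np.cos(np.radians(yaw)),np.sin(np.radians(yaw)),0])[:2]))  # angle from y toward x
        t=-((t+90)%180-90)
    print("delta",d.round(4),"turn",round(t,1),"q6",np.round(o["q"][5],1),"t",o["time_s"],"pos",p.round(4))
```

Run:
```python
from h import *
d=env.get_image("top");im=d["pixels"].astype(int);r,g,b=im[...,0],im[...,1],im[...,2]
E=np.array(d["extrinsics"]);print("cam",-E[:3,:3].T@E[:3,3])
roi=np.zeros(r.shape,bool);roi[155:275,195:440]=1
pink=roi&(r-g>12)&(r>150)
for c in blobs(pink):
    print("pad",c.mean(0)[0].round(),rect(d,c,.027))
    m=np.zeros(r.shape,np.uint8);cv2.drawContours(m,[c],-1,1,-1)
    hole=cv2.erode((m>0).astype(np.uint8),np.ones((5,5)))&(~pink)
    for h in blobs(hole): print("   hole",rect(d,h,.027))
white=roi&(r-g<8)&(im.min(2)>165)
for c in blobs(white,12): print("part",c.mean(0)[0].round(),[rect(d,c,z) for z in (.05,)],cv2.boundingRect(c))
```

```text
cam [ 0.33091006 -0.00379542  1.12129106]
pad [351. 244.] [441.1, -95.1, 116.4, 80.9, 9.1]
   hole [441.3, -95.1, 95.4, 41.3, 9.7]
pad [283. 235.] [455.7, 81.7, 99.6, 99.5, 171.3]
pad [219. 183.] [604.3, 254.2, 100.9, 99.7, 3.2]
   hole [604.2, 254.0, 54.5, 51.4, 3.0]
pad [277. 184.] [599.9, 99.1, 100.8, 100.0, 107.9]
   hole [599.5, 99.0, 45.3, 43.7, 90.1]
part [412. 237.] [[455.8, -248.2, 26.1, 25.6, 89.9]] (407, 232, 11, 11)
part [218. 237.] [[455.4, 247.4, 77.0, 23.2, 2.3]] (213, 222, 10, 31)
part [346. 187.] [[588.2, -84.4, 52.6, 46.4, 134.1]] (337, 176, 19, 21)
part [418. 179.] [[607.3, -271.2, 38.5, 38.4, 143.5]] (409, 170, 20, 20)
```

Run:
```python
from h import *
d=env.get_image("top")
print(ray(d,[348.8,180.2],.115),ray(d,[346.7,188.6],.035))
print("bottle base~",ray(d,[476,203],.0),"cap",ray(d,[492,191],.15))
delta([.456,-.248,.2],-67)
```

```text
[[ 0.58768599 -0.08334446  0.115     ]] [[ 0.58533102 -0.08383698  0.035     ]]
bottle base~ [[ 0.55448513 -0.44112441  0.        ]] cap [[ 0.55395555 -0.424362    0.15      ]]
delta [ 0.3231 -0.1436  0.0422] turn -0.0 q6 -12.3 t 0.25 pos [ 0.2146 -0.5063  0.242 ]
```

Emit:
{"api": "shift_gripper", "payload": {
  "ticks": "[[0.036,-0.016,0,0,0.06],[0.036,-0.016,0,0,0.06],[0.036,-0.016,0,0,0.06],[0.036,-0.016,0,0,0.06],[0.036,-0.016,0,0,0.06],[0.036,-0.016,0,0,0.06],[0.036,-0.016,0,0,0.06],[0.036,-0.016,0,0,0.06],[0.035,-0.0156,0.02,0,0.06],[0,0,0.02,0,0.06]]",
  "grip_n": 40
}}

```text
refused: ticks: the value is not of type 'string' (schema: type "string"). Nothing was moved.
```

The error is about the shape of the input: rows parted by semicolons, with the numbers parted by commas. Fixing that and sending the same move.

Emit:
{"api": "shift_gripper", "payload": {
  "ticks": "0.036,-0.016,0,0,0.06;0.036,-0.016,0,0,0.06;0.036,-0.016,0,0,0.06;0.036,-0.016,0,0,0.06;0.036,-0.016,0,0,0.06;0.036,-0.016,0,0,0.06;0.036,-0.016,0,0,0.06;0.036,-0.016,0,0,0.06;0.035,-0.0156,0.02,0,0.06;0,0,0.02,0,0.06",
  "grip_n": 40
}}

```text
time_s: 1.25
position: [0.4582, -0.2452, 0.2021]
tool_rot: [[0.919, 0.394, 0.002], [0.394, -0.919, -0.0], [0.001, 0.001, -1.0]]
ft_force: [0.9, -1.1, -0.8]
grip_width: 0.0597
gripper_force: 0.0
```

Emit:
{"api": "shift_gripper", "payload": {
  "ticks": "0,0,0,0,0.06;0,0,0,0,0.06"
}}

```text
time_s: 1.45
position: [0.4559, -0.2485, 0.2027]
tool_rot: [[0.921, 0.39, -0.0], [0.39, -0.921, -0.0], [-0.0, -0.0, -1.0]]
ft_force: [-0.7, -0.6, -0.1]
grip_width: 0.0595
gripper_force: 0.0
```

Run:
```python
from h import *
delta([.456,-.248,.028],-67)
d=env.get_image("wrist"); cv2.imwrite("pics/w1.png",d["pixels"][:,:,::-1])
```

```text
delta [ 0.0004 -0.0004  0.1747] turn -0.1 q6 25.4 t 1.45 pos [ 0.4559 -0.2485  0.2027]
```

View pics/w1.png

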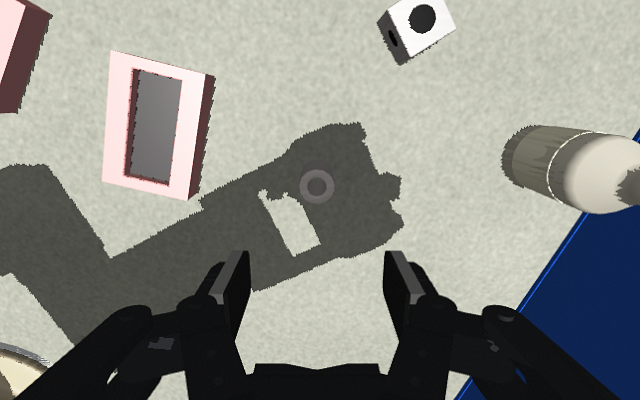

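The bush is centred between the fingers at pixel (317,185); I'll check by ray and descend. The block and the bottle are to the upper right, well clear.

Run:
```python
from h import *
d=env.get_image("wrist"); print(ray(d,[317,185],.05))
```

```text
[[ 0.45656807 -0.24842532  0.05      ]]
```

Emit:
{"api": "shift_gripper", "payload": {
  "ticks": "0,0,0.03,0,0.06;0,0,0.03,0,0.06;0,0,0.03,0,0.06;0,0,0.03,0,0.06;0,0,0.03,0,0.06;0,0,0.024,0,0.06;0,0,0,0,0.06;0,0,0,0,0.06"
}}

```text
time_s: 2.35
position: [0.4563, -0.249, 0.0294]
tool_rot: [[0.921, 0.389, 0.001], [0.389, -0.921, -0.001], [0.001, 0.001, -1.0]]
ft_force: [-0.0, 0.2, 1.2]
grip_width: 0.0599
gripper_force: 0.0
```

Ray agrees within 1 mm. Grip and lift.

Emit:
{"api": "shift_gripper", "payload": {
  "ticks": "0,0,0,0,0.02;0,0,0,0,0.02;0,0,0,0,0.02;0,0,0,0,0.02;0,0,0,0,0.02;0,0,0,0,0.02",
  "grip_n": 50
}}

```text
time_s: 2.95
position: [0.4565, -0.2488, 0.03]
tool_rot: [[0.921, 0.39, 0.002], [0.39, -0.921, -0.002], [0.001, 0.003, -1.0]]
ft_force: [-2.2, 0.2, 7.6]
grip_width: 0.0312
gripper_force: 49.0
```

Emit:
{"api": "shift_gripper", "payload": {
  "ticks": "0,0,-0.01,0,0.02;0,0,-0.03,0,0.02;0,0,-0.04,0,0.02;0,0,-0.04,0,0.02;0,0,-0.04,0,0.02;0,0,-0.02,0,0.02;0,0,0,0,0.02;0,0,0,0,0.02"
}}

```text
time_s: 3.75
position: [0.4556, -0.2478, 0.2082]
tool_rot: [[0.921, 0.39, -0.0], [0.39, -0.921, 0.0], [-0.0, -0.0, -1.0]]
ft_force: [-1.2, 0.8, -2.3]
grip_width: 0.0316
gripper_force: 49.7
```

Run:
```python
from h import *
delta([.5997,.099,.2])
```

```text
delta [ 0.268  -0.2631  0.0082] turn 0 q6 25.4 t 3.75 pos [ 0.4556 -0.2478  0.2082]
```

Emit:
{"api": "shift_gripper", "payload": {
  "ticks": "0.015,-0.0147,0,0,0.02;0.0281,-0.0276,0,0,0.02;0.0281,-0.0276,0,0,0.02;0.0281,-0.0276,0,0,0.02;0.0281,-0.0276,0,0,0.02;0.0281,-0.0276,0,0,0.02;0.0281,-0.0276,0,0,0.02;0.0281,-0.0276,0,0,0.02;0.0281,-0.0276,0,0,0.02;0.0281,-0.0276,0,0,0.02"
}}

```text
time_s: 4.75
position: [0.5997, 0.1002, 0.2064]
tool_rot: [[0.921, 0.39, -0.004], [0.39, -0.921, 0.0], [-0.003, -0.001, -1.0]]
ft_force: [0.6, -0.5, -0.6]
grip_width: 0.0313
gripper_force: 49.7
```

Emit:
{"api": "shift_gripper", "payload": {
  "ticks": "0,0,0.03,0,0.02;0,0,0.03,0,0.02;0,0,0.02,0,0.02;0,0,0.01,0,0.02;0,0,0,0,0.02;0,0,0,0,0.02"
}}

```text
time_s: 5.35
position: [0.6002, 0.0985, 0.1187]
tool_rot: [[0.921, 0.39, 0.0], [0.39, -0.921, -0.0], [0.0, 0.0, -1.0]]
ft_force: [0.0, -0.2, -1.0]
grip_width: 0.0315
gripper_force: 49.7
```

Run:
```python
from h import *
delta([.5997,.099,.0445])
d=env.get_image("wrist"); cv2.imwrite("pics/w2.png",d["pixels"][:,:,::-1])
```

```text
delta [-0.0003 -0.0007  0.0742] turn 0 q6 65.2 t 5.35 pos [0.6002 0.0985 0.1187]
```

View pics/w2.png

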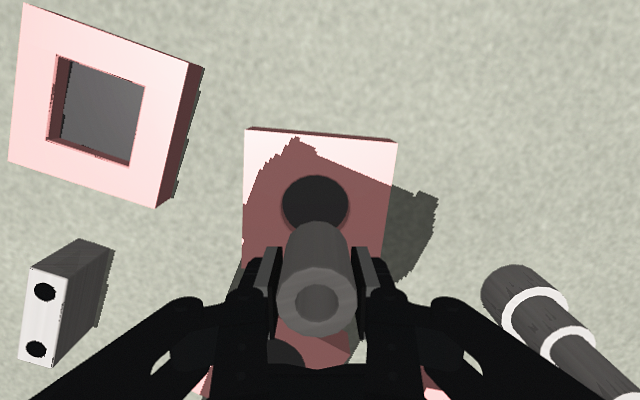

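The bush is upright in the jaws, right above the small pocket at (315,203). Lowering.

Emit:
{"api": "shift_gripper", "payload": {
  "ticks": "0,0,0.025,0,0.02;0,0,0.025,0,0.02;0,0,0.015,0,0.02;0,0,0.008,0,0.02;0,0,0,0,0.02;0,0,0,0,0.02;0,0,0,0,0.02"
}}

```text
time_s: 6.1
position: [0.6004, 0.0986, 0.0462]
tool_rot: [[0.921, 0.39, 0.002], [0.39, -0.921, -0.0], [0.001, 0.001, -1.0]]
ft_force: [0.1, 0.0, -1.5]
grip_width: 0.0313
gripper_force: 49.8
```

Emit:
{"api": "shift_gripper", "payload": {
  "ticks": "0,0,0.0015,0,0.02;0,0,0,0,0.02;0,0,0,0,0.036;0,0,0,0,0.045;0,0,0,0,0.06;0,0,0,0,0.06;0,0,-0.02,0,0.06;0,0,-0.04,0,0.06;0,0,-0.04,0,0.06;0,0,-0.04,0,0.06"
}}

```text
time_s: 7.1
position: [0.5997, 0.0986, 0.1853]
tool_rot: [[0.921, 0.39, -0.0], [0.39, -0.921, 0.0], [-0.0, -0.0, -1.0]]
ft_force: [0.5, 0.1, -0.6]
grip_width: 0.0602
gripper_force: 0.0
```

Emit:
{"api": "shift_gripper", "payload": {
  "ticks": "0,0,-0.01,0,0.06;0,0,0,0,0.06"
}}

```text
time_s: 7.3
position: [0.6004, 0.0986, 0.1952]
tool_rot: [[0.921, 0.39, 0.003], [0.39, -0.921, -0.0], [0.003, 0.001, -1.0]]
ft_force: [-0.5, 0.3, -0.7]
grip_width: 0.0605
gripper_force: 0.0
```

Run:
```python
from h import *
d=env.get_image("wrist"); cv2.imwrite("pics/w3.png",d["pixels"][:,:,::-1])
delta([.6073,-.2712,.2],-36.5)
```

```text
delta [-0.1373  0.3435 -0.0067] turn -30.5 q6 65.2 t 7.35 pos [0.5997 0.0986 0.1933]
```

View pics/w3.png

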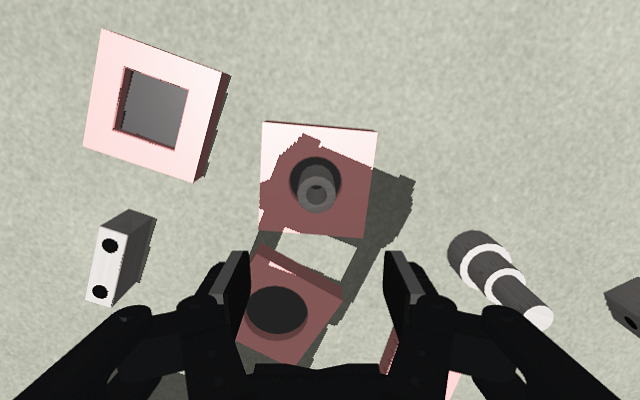

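The bush stands in the small pocket (316,185). Next the block.

Emit:
{"api": "shift_gripper", "payload": {
  "ticks": "-0.0137,0.0343,0,0,0.065;-0.0137,0.0343,0,0,0.065;-0.0137,0.0343,0,0,0.065;-0.0137,0.0343,0,0,0.065;-0.0137,0.0343,0,0,0.065;-0.0137,0.0343,0,0,0.065;-0.0137,0.0343,0,0,0.065;-0.0137,0.0343,0,0,0.065;-0.0137,0.0343,0,0,0.065;-0.0137,0.0343,0,0,0.065"
}}

```text
time_s: 8.35
position: [0.6069, -0.2719, 0.1911]
tool_rot: [[0.921, 0.39, -0.004], [0.39, -0.921, 0.003], [-0.002, -0.004, -1.0]]
ft_force: [0.7, -0.7, -1.2]
grip_width: 0.0647
gripper_force: 0.0
```

Emit:
{"api": "shift_gripper", "payload": {
  "ticks": "0,0,0,-8,0.065;0,0,0,-8,0.065;0,0,0,-8,0.065;0,0,0,-6.5,0.065;0,0,0,0,0.065;0,0,0,0,0.065"
}}

```text
time_s: 8.95
position: [0.6073, -0.2705, 0.1921]
tool_rot: [[0.598, 0.802, -0.002], [0.802, -0.598, 0.002], [-0.0, -0.003, -1.0]]
ft_force: [-0.4, -0.1, -0.2]
grip_width: 0.0649
gripper_force: 0.0
```

Run:
```python
from h import *
d=env.get_image("wrist");cv2.imwrite("pics/w4.png",d["pixels"][:,:,::-1])
im=d["pixels"].astype(int);m=(im.min(2)>225)&(np.ptp(im,axis=2)<6)
for c in blobs(m,300): print(c.mean(0)[0].round(),rect(d,c,.05))
delta([.6073,-.2712,.028],-36.5)
```

```text
[161.  26.] [588.7, -100.7, 44.6, 19.6, 168.9]
delta [-0.0006  0.0006  0.1645] turn -0.2 q6 2.5 t 9.0 pos [ 0.6074 -0.2705  0.1925]
```

View pics/w4.png

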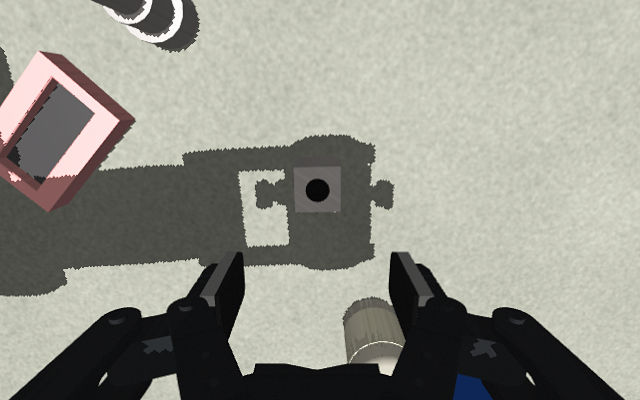

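Block centred at (317,190), sides square to the image; the bottle is behind, about 13 cm clear of the fingers.

Run:
```python
from h import *
d=env.get_image("wrist"); print(ray(d,[317,190],.05))
```

```text
[[ 0.60673555 -0.27041681  0.05      ]]
```

Emit:
{"api": "shift_gripper", "payload": {
  "ticks": "0,0,0.03,0,0.065;0,0,0.03,0,0.065;0,0,0.03,0,0.065;0,0,0.03,0,0.065;0,0,0.03,0,0.065;0,0,0.014,0,0.065;0,0,0,0,0.065;0,0,0,0,0.065"
}}

```text
time_s: 9.85
position: [0.6082, -0.271, 0.0309]
tool_rot: [[0.596, 0.803, 0.001], [0.803, -0.596, -0.001], [0.0, 0.002, -1.0]]
ft_force: [-0.1, -0.6, 0.2]
grip_width: 0.0651
gripper_force: 0.0
```

Emit:
{"api": "shift_gripper", "payload": {
  "ticks": "0,0,0,0,0.03;0,0,0,0,0.03;0,0,0,0,0.03;0,0,0,0,0.03;0,0,0,0,0.03;0,0,0,0,0.03",
  "grip_n": 60
}}

```text
time_s: 10.45
position: [0.6083, -0.2711, 0.0316]
tool_rot: [[0.595, 0.803, 0.002], [0.803, -0.595, -0.002], [0.0, 0.003, -1.0]]
ft_force: [0.3, 0.6, 6.2]
grip_width: 0.0392
gripper_force: 61.6
```

Emit:
{"api": "shift_gripper", "payload": {
  "ticks": "0,0,-0.01,0,0.03;0,0,-0.03,0,0.03;0,0,-0.04,0,0.03;0,0,-0.04,0,0.03;0,0,-0.04,0,0.03;0,0,-0.01,0,0.03;0,0,0,0,0.03;0,0,0,0,0.03"
}}

```text
time_s: 11.25
position: [0.607, -0.2703, 0.198]
tool_rot: [[0.595, 0.803, -0.003], [0.803, -0.595, 0.002], [-0.0, -0.003, -1.0]]
ft_force: [-0.2, 0.6, -2.1]
grip_width: 0.039
gripper_force: 61.1
```

Run:
```python
from h import *
delta([.6042,.2541,.2],3.1)
```

```text
delta [ 0.4196 -0.3145 -0.001 ] turn -39.6 q6 2.4 t 11.25 pos [ 0.607  -0.2703  0.198 ]
```

Emit:
{"api": "shift_gripper", "payload": {
  "ticks": "0.015,-0.0112,0,0,0.03;0.03,-0.0225,0,0,0.03;0.03,-0.0225,0,0,0.03;0.03,-0.0225,0,0,0.03;0.03,-0.0225,0,0,0.03;0.03,-0.0225,0,0,0.03;0.03,-0.0225,0,0,0.03;0.03,-0.0225,0,0,0.03;0.03,-0.0225,0,0,0.03;0.03,-0.0225,0,0,0.03"
}}

```text
time_s: 12.25
position: [0.6044, 0.088, 0.1982]
tool_rot: [[0.595, 0.804, -0.003], [0.804, -0.595, 0.0], [-0.002, -0.003, -1.0]]
ft_force: [-0.1, -0.0, -3.0]
grip_width: 0.0393
gripper_force: 61.1
```

Emit:
{"api": "shift_gripper", "payload": {
  "ticks": "0.03,-0.0225,0,0,0.03;0.03,-0.0225,0,0,0.03;0.03,-0.0225,0,0,0.03;0.03,-0.0225,0,0,0.03;0.0145,-0.0105,0,0,0.03;0,0,0,-8,0.03;0,0,0,-8,0.03;0,0,0,-8,0.03;0,0,0,-8,0.03;0,0,0,-7.6,0.03"
}}

```text
time_s: 13.25
position: [0.6043, 0.2533, 0.1985]
tool_rot: [[-0.059, 0.998, -0.003], [0.998, 0.059, -0.001], [-0.001, -0.003, -1.0]]
ft_force: [0.3, 0.1, -1.9]
grip_width: 0.0392
gripper_force: 61.0
```

Emit:
{"api": "shift_gripper", "payload": {
  "ticks": "0,0,0.03,0,0.03;0,0,0.03,0,0.03;0,0,0.02,0,0.03;0,0,0,0,0.03;0,0,0,0,0.03"
}}

```text
time_s: 13.75
position: [0.6048, 0.2534, 0.1198]
tool_rot: [[-0.053, 0.999, -0.001], [0.999, 0.053, -0.0], [-0.0, -0.001, -1.0]]
ft_force: [-0.3, 0.1, -2.3]
grip_width: 0.0391
gripper_force: 60.9
```

Run:
```python
from h import *
delta([.6042,.2541,.0455],3.1)
d=env.get_image("wrist"); cv2.imwrite("pics/w5.png",d["pixels"][:,:,::-1])
```

```text
delta [ 0.0007 -0.0005  0.0743] turn -0.0 q6 9.4 t 13.75 pos [0.6048 0.2534 0.1198]
```

View pics/w5.png

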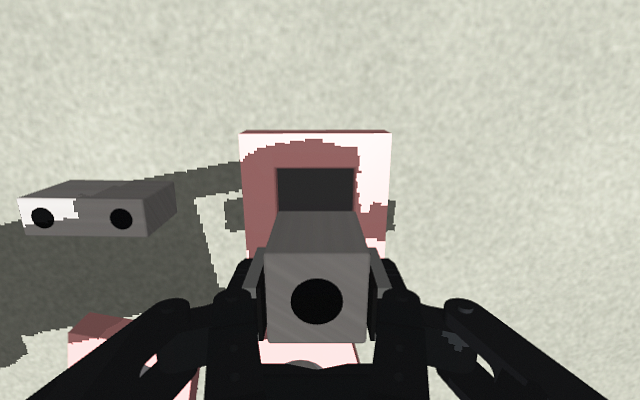

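The block is square with the pad and over the pocket (315,195). Lowering and releasing.

Emit:
{"api": "shift_gripper", "payload": {
  "ticks": "0,0,0.025,0,0.03;0,0,0.025,0,0.03;0,0,0.015,0,0.03;0,0,0.008,0,0.03;0,0,0,0,0.03;0,0,0,0,0.03"
}}

```text
time_s: 14.4
position: [0.6056, 0.2536, 0.0481]
tool_rot: [[-0.054, 0.999, 0.002], [0.999, 0.054, 0.0], [0.0, 0.002, -1.0]]
ft_force: [-0.4, 0.8, -1.6]
grip_width: 0.0394
gripper_force: 61.1
```

Emit:
{"api": "shift_gripper", "payload": {
  "ticks": "0,0,0.001,0,0.03;0,0,0,0,0.044;0,0,0,0,0.05;0,0,0,0,0.065;0,0,0,0,0.065;0,0,-0.02,0,0.065;0,0,-0.04,0,0.065;0,0,-0.04,0,0.065;0,0,-0.04,0,0.065;0,0,-0.01,0,0.065"
}}

```text
time_s: 15.4
position: [0.6062, 0.2538, 0.2011]
tool_rot: [[-0.054, 0.999, 0.008], [0.999, 0.054, 0.002], [0.001, 0.008, -1.0]]
ft_force: [0.2, -0.4, 0.5]
grip_width: 0.065
gripper_force: 0.0
```

Run:
```python
from h import *
d=env.get_image("wrist"); cv2.imwrite("pics/w6.png",d["pixels"][:,:,::-1])
delta([.4554,.2474,.2],92.3)
```

```text
delta [ 0.0017 -0.1508 -0.0007] turn -89.2 q6 9.3 t 15.45 pos [0.606  0.2538 0.2004]
```

View pics/w6.png

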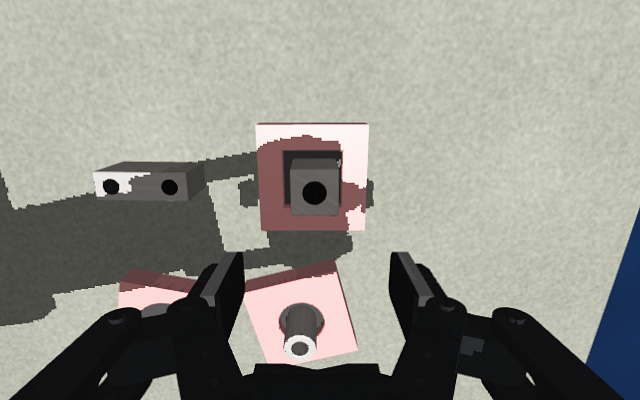

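The block sits in the square pocket (314,190). Next the jaw.

Emit:
{"api": "shift_gripper", "payload": {
  "ticks": "0,-0.038,0,0,0.055;0,-0.038,0,0,0.055;0,-0.038,0,0,0.055;0.0017,-0.0368,0,0,0.055;0,0,0,-8.5,0.055;0,0,0,-8.5,0.055;0,0,0,-8.5,0.055;0,0,0,-8.5,0.055;0,0,0,-8.5,0.055;0,0,0,-8.5,0.055"
}}

```text
time_s: 16.45
position: [0.4537, 0.2469, 0.1945]
tool_rot: [[-0.813, 0.582, -0.002], [0.582, 0.813, -0.001], [0.002, -0.002, -1.0]]
ft_force: [0.0, -0.0, -0.7]
grip_width: 0.0549
gripper_force: 0.0
```

Emit:
{"api": "shift_gripper", "payload": {
  "ticks": "0,0,0,-8.5,0.055;0,0,0,-8.5,0.055;0,0,0,-8.5,0.055;0,0,0,-8.5,0.055;0,0,0,-4.2,0.055;0,0,0,0,0.055;0,0,0,0,0.055"
}}

```text
time_s: 17.15
position: [0.454, 0.247, 0.1951]
tool_rot: [[-0.999, -0.037, -0.001], [-0.037, 0.999, -0.0], [0.001, -0.0, -1.0]]
ft_force: [-0.1, 0.5, 0.2]
grip_width: 0.055
gripper_force: 0.0
```

Run:
```python
from h import *
d=env.get_image("wrist"); cv2.imwrite("pics/w7.png",d["pixels"][:,:,::-1])
delta([.4554,.2474,.0285],92.3)
```

```text
delta [-0.0015  0.0004  0.1667] turn -0.2 q6 -76.7 t 17.2 pos [0.454  0.247  0.1952]
```

View pics/w7.png

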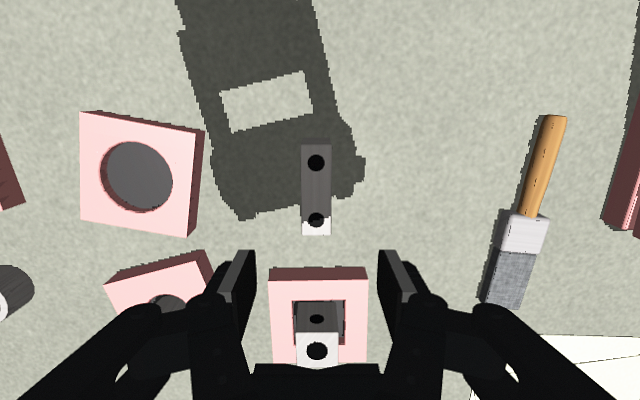

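Jaw aligned in the image with holes at (316,163) and (316,220); the brush is at the right, clear.

Run:
```python
from h import *
d=env.get_image("wrist"); p=ray(d,[[316,163],[316,220]],.05);print(p,p.mean(0))
```

```text
[[0.43175631 0.24687628 0.05      ]
 [0.48183824 0.24880253 0.05      ]] [0.45679728 0.24783941 0.05      ]
```

Emit:
{"api": "shift_gripper", "payload": {
  "ticks": "-0.0015,0,0.03,0,0.055;0,0,0.03,0,0.055;0,0,0.03,0,0.055;0,0,0.03,0,0.055;0,0,0.03,0,0.055;0,0,0.016,0,0.055;0,0,0,0,0.055;0,0,0,0,0.055"
}}

```text
time_s: 18.05
position: [0.4561, 0.2472, 0.0302]
tool_rot: [[-0.999, -0.039, 0.0], [-0.039, 0.999, 0.0], [-0.0, 0.0, -1.0]]
ft_force: [-0.4, 0.0, 1.5]
grip_width: 0.0549
gripper_force: 0.0
```

Emit:
{"api": "shift_gripper", "payload": {
  "ticks": "0,0,0,0,0.015;0,0,0,0,0.015;0,0,0,0,0.015;0,0,0,0,0.015;0,0,0,0,0.015;0,0,0,0,0.015",
  "grip_n": 80
}}

```text
time_s: 18.65
position: [0.4563, 0.2473, 0.031]
tool_rot: [[-0.999, -0.039, 0.002], [-0.039, 0.999, 0.001], [-0.002, 0.0, -1.0]]
ft_force: [-1.2, -0.7, 5.5]
grip_width: 0.0246
gripper_force: 79.5
```

Emit:
{"api": "shift_gripper", "payload": {
  "ticks": "0,0,-0.01,0,0.015;0,0,-0.03,0,0.015;0,0,-0.04,0,0.015;0,0,-0.04,0,0.015;0,0,-0.04,0,0.015;0,0,-0.01,0,0.015;0,0,0,0,0.015;0,0,0,0,0.015"
}}

```text
time_s: 19.45
position: [0.455, 0.2469, 0.1983]
tool_rot: [[-0.999, -0.039, -0.003], [-0.039, 0.999, -0.001], [0.003, -0.001, -1.0]]
ft_force: [-0.0, -0.1, -3.0]
grip_width: 0.0251
gripper_force: 79.1
```

Run:
```python
from h import *
delta([.4412,-.0951,.2],99.4)
```

```text
delta [ 0.0272 -0.3412 -0.0014] turn -7.1 q6 -76.9 t 19.45 pos [0.455  0.2469 0.1983]
```

Emit:
{"api": "shift_gripper", "payload": {
  "ticks": "0.0012,-0.018,0,0,0.015;0.003,-0.0359,0,0,0.015;0.003,-0.0359,0,0,0.015;0.003,-0.0359,0,0,0.015;0.003,-0.0359,0,0,0.015;0.003,-0.0359,0,0,0.015;0.003,-0.0359,0,0,0.015;0.003,-0.0359,0,0,0.015;0.003,-0.0359,0,0,0.015;0.002,-0.0359,0,0,0.015"
}}

```text
time_s: 20.45
position: [0.441, -0.0959, 0.198]
tool_rot: [[-0.999, -0.039, -0.004], [-0.039, 0.999, 0.002], [0.004, 0.002, -1.0]]
ft_force: [0.2, -1.6, -4.4]
grip_width: 0.0248
gripper_force: 79.2
```

Emit:
{"api": "shift_gripper", "payload": {
  "ticks": "0,0,0,-7.1,0.015;0,0,0.03,0,0.015;0,0,0.03,0,0.015;0,0,0.02,0,0.015;0,0,0,0,0.015;0,0,0,0,0.015"
}}

```text
time_s: 21.05
position: [0.4418, -0.0946, 0.1193]
tool_rot: [[-0.987, -0.163, -0.002], [-0.163, 0.987, 0.001], [0.002, 0.001, -1.0]]
ft_force: [0.0, -0.8, -3.2]
grip_width: 0.0246
gripper_force: 79.3
```

Run:
```python
from h import *
delta([.4412,-.0951,.0455],99.4)
d=env.get_image("wrist"); cv2.imwrite("pics/w8.png",d["pixels"][:,:,::-1])
```

```text
delta [ 0.0005 -0.0005  0.0738] turn -0.0 q6 -126.5 t 21.05 pos [ 0.4418 -0.0946  0.1193]
```

View pics/w8.png

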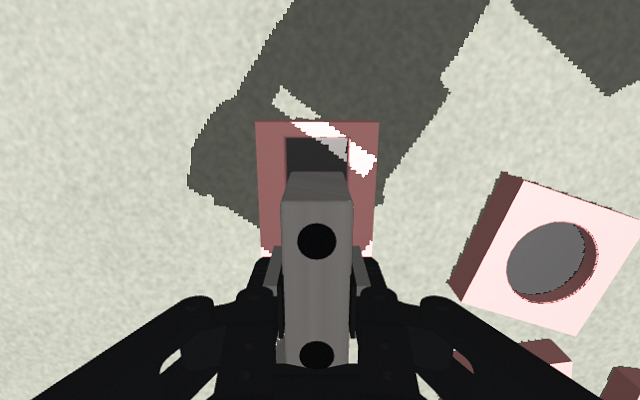

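The jaw is aligned above the oblong pocket (316,150). Lowering and releasing.

Emit:
{"api": "shift_gripper", "payload": {
  "ticks": "0,0,0.025,0,0.015;0,0,0.025,0,0.015;0,0,0.015,0,0.015;0,0,0.007,0,0.015;0,0,0,0,0.015;0,0,0,0,0.015"
}}

```text
time_s: 21.7
position: [0.4426, -0.095, 0.0487]
tool_rot: [[-0.987, -0.163, 0.002], [-0.163, 0.987, -0.001], [-0.001, -0.001, -1.0]]
ft_force: [0.5, 0.1, -3.2]
grip_width: 0.0247
gripper_force: 79.5
```

Emit:
{"api": "shift_gripper", "payload": {
  "ticks": "0,0,0.0015,0,0.015;0,0,0,0,0.03;0,0,0,0,0.035;0,0,0,0,0.05;0,0,0,0,0.05;0,0,-0.02,0,0.05;0,0,-0.04,0,0.05;0,0,-0.04,0,0.05;0,0,-0.04,0,0.05;0,0,-0.01,0,0.05"
}}

```text
time_s: 22.7
position: [0.4432, -0.0953, 0.2002]
tool_rot: [[-0.987, -0.163, 0.006], [-0.163, 0.987, -0.003], [-0.006, -0.004, -1.0]]
ft_force: [-0.4, 0.0, 0.0]
grip_width: 0.0501
gripper_force: 0.0
```

Run:
```python
from h import *
d=env.get_image("top"); cv2.imwrite("pics/t9.png",cv2.resize(d["pixels"][150:290,190:440,::-1],None,fx=3,fy=3,interpolation=cv2.INTER_CUBIC))
delta([.5865,-.0836,.2],99.4)
```

```text
delta [-0.1434 -0.0119  0.0004] turn -0.0 q6 -126.5 t 22.75 pos [ 0.4431 -0.0952  0.1996]
```

View pics/t9.png

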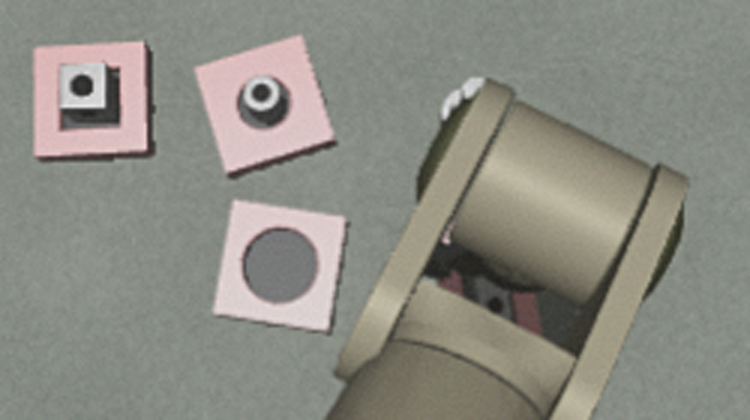

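Block and bush stand in their pockets; the arm hides the jaw. Now the spindle, taken by its neck.

Emit:
{"api": "shift_gripper", "payload": {
  "ticks": "-0.036,-0.003,0,0,0.05;-0.036,-0.003,0,0,0.05;-0.036,-0.003,0,0,0.05;-0.0354,-0.0029,0,0,0.05;0,0,0.02,0,0.05;0,0,0.02,0,0.05;0,0,0,0,0.05;0,0,0,0,0.05"
}}

```text
time_s: 23.55
position: [0.5852, -0.0831, 0.1557]
tool_rot: [[-0.987, -0.163, -0.002], [-0.163, 0.987, 0.001], [0.002, 0.001, -1.0]]
ft_force: [1.2, -0.1, 0.0]
grip_width: 0.0501
gripper_force: 0.0
```

Run:
```python
from h import *
delta([.5865,-.0836,.088],99.4)
d=env.get_image("wrist");E=np.array(d["extrinsics"])
g=cv2.medianBlur(cv2.cvtColor(d["pixels"],cv2.COLOR_RGB2GRAY),3)
uv=cv2.projectPoints(np.array([[.5865,-.0836,.115]]),cv2.Rodrigues(E[:3,:3])[0],E[:3,3],np.array(d["K"]),np.array(d["distortion"]))[0].ravel()
c=cv2.HoughCircles(g,cv2.HOUGH_GRADIENT,1,15,param1=80,param2=18,minRadius=12,maxRadius=45)
print("expected",uv)
for u,v,r in c[0]: 
    if abs(u-uv[0])<40 and abs(v-uv[1])<60: print(u,v,r,ray(d,[u,v],.115))
```

```text
delta [-0.0013 -0.0007  0.0677] turn -0.0 q6 -118.9 t 23.55 pos [ 0.5852 -0.0831  0.1557]
expected [313.1735163  240.38697447]
316.5 200.5 31.3 [[ 0.56348561 -0.08556253  0.115     ]]
316.5 217.5 26.1 [[ 0.57296408 -0.0839877   0.115     ]]
317.5 242.5 20.2 [[ 0.58736063 -0.08103507  0.115     ]]
```

Neck circle at (317.5,242.5) gives a point within 3 mm of the top-view one. Descend, grip, lift.

Emit:
{"api": "shift_gripper", "payload": {
  "ticks": "-0.001,0.0005,0.02,0,0.05;0,0,0.02,0,0.05;0,0,0.02,0,0.05;0,0,0.0085,0,0.05;0,0,0,0,0.05;0,0,0,0,0.05"
}}

```text
time_s: 24.2
position: [0.5869, -0.0827, 0.089]
tool_rot: [[-0.987, -0.163, 0.002], [-0.163, 0.987, -0.001], [-0.002, -0.001, -1.0]]
ft_force: [-0.3, 0.3, -0.3]
grip_width: 0.0498
gripper_force: 0.0
```

Emit:
{"api": "shift_gripper", "payload": {
  "ticks": "0,0,0,0,0.03;0,0,0,0,0.03;0,0,0,0,0.015;0,0,0,0,0.015;0,0,0,0,0.015;0,0,0,0,0.015",
  "grip_n": 80
}}

```text
time_s: 24.8
position: [0.5868, -0.0827, 0.0887]
tool_rot: [[-0.987, -0.163, 0.001], [-0.163, 0.987, -0.001], [-0.001, -0.001, -1.0]]
ft_force: [-0.7, -0.3, 5.6]
grip_width: 0.0219
gripper_force: 78.0
```

Emit:
{"api": "shift_gripper", "payload": {
  "ticks": "0,0,-0.01,0,0.015;0,0,-0.02,0,0.015;0,0,-0.03,0,0.015;0,0,-0.03,0,0.015;0,0,-0.02,0,0.015;0,0,0,0,0.015;0,0,0,0,0.015"
}}

```text
time_s: 25.5
position: [0.5859, -0.0823, 0.1969]
tool_rot: [[-0.987, -0.163, -0.001], [-0.163, 0.987, 0.001], [0.001, 0.001, -1.0]]
ft_force: [0.2, -0.3, -3.9]
grip_width: 0.0215
gripper_force: 78.5
```

Run:
```python
from h import *
delta([.4557,.0817,.2],None)
```

```text
delta [ 0.1018  0.183  -0.0028] turn 0 q6 -118.8 t 25.5 pos [ 0.5859 -0.0823  0.1969]
```

Emit:
{"api": "shift_gripper", "payload": {
  "ticks": "0.008,0.014,0,0,0.015;0.0156,0.0282,0,0,0.015;0.0156,0.0282,0,0,0.015;0.0156,0.0282,0,0,0.015;0.0156,0.0282,0,0,0.015;0.0156,0.0282,0,0,0.015;0.0158,0.0282,0,0,0.015;0,0,0.02,0,0.015;0,0,0.02,0,0.015;0,0,0,0,0.015"
}}

```text
time_s: 26.5
position: [0.454, 0.082, 0.1548]
tool_rot: [[-0.987, -0.163, -0.008], [-0.163, 0.987, 0.001], [0.007, 0.002, -1.0]]
ft_force: [-0.2, 0.6, -3.9]
grip_width: 0.0216
gripper_force: 78.9
```

Emit:
{"api": "shift_gripper", "payload": {
  "ticks": "0,0,0,0,0.015;0,0,0,0,0.015"
}}

```text
time_s: 26.7
position: [0.4565, 0.0815, 0.1582]
tool_rot: [[-0.987, -0.162, 0.001], [-0.162, 0.987, -0.0], [-0.001, -0.0, -1.0]]
ft_force: [0.2, 0.6, -3.5]
grip_width: 0.0217
gripper_force: 78.9
```

Run:
```python
from h import *
delta([.4557,.0817,.1037])
d=env.get_image("wrist"); cv2.imwrite("pics/w10.png",d["pixels"][:,:,::-1])
```

```text
delta [0.0008 0.0003 0.0545] turn 0 q6 -103.9 t 26.7 pos [0.4565 0.0815 0.1582]
```

View pics/w10.png

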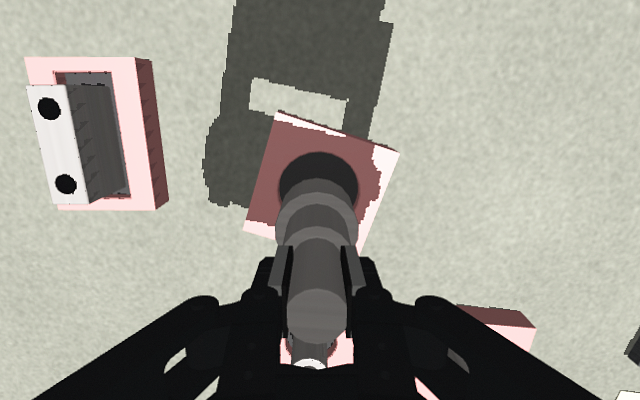

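The spindle hangs upright over the large pocket (318,190), and the jaw stands in its pocket at the left. Lowering and releasing.

Emit:
{"api": "shift_gripper", "payload": {
  "ticks": "0.0006,0,0.02,0,0.015;0,0,0.02,0,0.015;0,0,0.008,0,0.015;0,0,0.004,0,0.015;0,0,0,0,0.015;0,0,0,0,0.015;0,0,0,0,0.015"
}}

```text
time_s: 27.45
position: [0.4559, 0.0816, 0.1065]
tool_rot: [[-0.987, -0.163, 0.001], [-0.163, 0.987, -0.0], [-0.001, -0.0, -1.0]]
ft_force: [-0.4, -0.5, -3.4]
grip_width: 0.0216
gripper_force: 79.1
```

Run:
```python
from h import *
delta([.4557,.0817,.1037]); print(tool()[2]["ft_force"])
```

```text
delta [0.0002 0.0002 0.0028] turn 0 q6 -103.9 t 27.45 pos [0.4559 0.0816 0.1065]
[-0.35676165 -0.50083483 -3.39085638]
```

Emit:
{"api": "shift_gripper", "payload": {
  "ticks": "0,0,0.002,0,0.015;0,0,0,0,0.015;0,0,0,0,0.026;0,0,0,0,0.03;0,0,0,0,0.05;0,0,0,0,0.05;0,0,-0.01,0,0.05;0,0,-0.03,0,0.05;0,0,-0.04,0,0.05;0,0,-0.04,0,0.05"
}}

```text
time_s: 28.45
position: [0.4552, 0.0816, 0.226]
tool_rot: [[-0.987, -0.163, -0.0], [-0.163, 0.987, 0.0], [0.0, 0.0, -1.0]]
ft_force: [0.6, -1.5, -0.1]
grip_width: 0.0497
gripper_force: 0.0
```

Emit:
{"api": "shift_gripper", "payload": {
  "ticks": "0.04,0,0,0,0.05;0.04,0,0,0,0.05;0.04,0,0,0,0.05;0,0,0,0,0.05;0,0,0,0,0.05"
}}

```text
time_s: 28.95
position: [0.3371, 0.062, 0.2248]
tool_rot: [[-0.987, -0.162, 0.002], [-0.162, 0.987, -0.0], [-0.002, -0.001, -1.0]]
ft_force: [1.0, -0.2, 0.5]
grip_width: 0.0502
gripper_force: 0.0
```

Run:
```python
from h import *
d=env.get_image("top");im=d["pixels"].astype(int);r,g,b=im[...,0],im[...,1],im[...,2]
roi=np.zeros(r.shape,bool);roi[155:275,195:440]=1
white=roi&(r-g<8)&(im.min(2)>165)
for c in blobs(white,12): print("part",c.mean(0)[0].round(),rect(d,c,.065),rect(d,c,.13))
a=d["pixels"][150:290,190:440,::-1];s=env.get_image("scene")["pixels"][110:320,210:430,::-1]
cv2.imwrite("pics/end.png",np.vstack([cv2.resize(a,(500,280)),cv2.resize(s,(330,315))[:, :].copy() if 0 else cv2.copyMakeBorder(cv2.resize(s,(330,315)),0,0,0,170,0)]))
```

```text
part [283. 236.] [456.4, 80.3, 47.6, 45.3, 90.2] [448.7, 75.2, 44.7, 42.5, 90.2]
part [353. 241.] [442.7, -95.8, 78.1, 24.2, 8.8] [435.8, -90.2, 73.3, 22.8, 8.8]
part [277. 181.] [599.3, 96.8, 29.1, 25.7, 1.3] [582.8, 90.7, 27.3, 24.1, 1.3]
part [217. 178.] [605.5, 252.2, 38.0, 36.6, 2.6] [588.6, 236.5, 35.7, 34.3, 2.6]
```

All four parts measure within 3 mm of their pocket centres, with top sizes right for the seated height. Handing in.

```bash
python3 -c "
from rig import env
print(env.close_job())"
```

```text
the job is handed in; nothing more can be done
None
```

All four parts were placed in their matching pockets, released and handed in at about 29 s; the last top image put each within about 3 mm of its pocket centre, but the judge's verdict was not shown and I did not re-measure the bottle and brush at the end.

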